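# Wedge a tapered knob into a gramophone lever and shelve it

### The job

Take the tall bakelite knob from the rack, set its tapered steel shank into the socket of the brass lever lying on the pine block, and press it home firmly, with about 15 N, so that friction alone holds it, but never with more than 20 N, or the split sleeve will crack. Then lift the lever by the knob alone, without the fingers touching the brass, and set it gently down flat in the empty bay of the pine shelf, let go, and leave the other knobs, the copper horn and the reproducer where they are.

Things in the scene. Friction and masses are not known exactly. Their poses are not given: they have to be found in the camera images.
- tall_knob_mid (a point): Middle of the head of the tall knob, a dark brown bakelite cylinder 32 mm across and 44 mm high, upright, about 70 g: the tallest of three knobs, in any of the rack's places. The point lies on its axis, 22 mm above its flat underside (the shoulder), which rests on the rack top; z runs up the axis
- shoulder (a point): Centre of the tall knob's shoulder (underside of the head); z up the axis. Below it stands a round tapered steel shank, 26 to 34 mm long (the length varies from knob to knob), 12.8 mm in diameter at the tip and 7.2 mm wider per 30 mm above it; at the start it stands in a loose 24 mm hole of the rack
- rack: Fixed pine knob rack, 60 x 190 x 34 mm high; origin at the centre of its underside; y runs along its length, three holes at y = -65, 0 and 65 mm. Finger clearance is best when closing along the rack's x.
- socket_mouth (a point): Centre of the mouth of the socket, on top of the brass lever's octagonal boss (about 40 mm across, 30 mm high); z up, x along the long arm. Four sprung steel leaves, about 17 mm apart on top, match the shank's taper. It first bites with the shoulder 6 to 14 mm above the mouth, depending on the unknown shank length, then takes about 6 to 10 N per further mm. Pressed with under 10 N it works loose
- lever_base (a point): Centre of the loose lever's underside, 30 mm under the mouth. Long arm along x (14 mm wide and high) reaches 68 mm from the socket axis; short arm with a round weight (32 mm across, 15 mm high) 56 mm the other way. Mass 0.4 to 0.5 kg, balanced on the socket axis. Lies flat on the pine block and can slide on it
- lever: The same loose brass lever; its origin and axes are those of lever_base
- nest: Fixed plain pine block on which the lever lies, 110 x 150 x 20 mm high; origin at the centre of its underside
- bay_floor (a point): Centre of the floor of the empty bay of the low pine shelf, 25 mm above the bench; z up. The bay is 170 mm wide along y and 120 mm deep along x, with walls 27 mm high above the floor at +x and at both sides and a 14 mm lip at -x. The lever fits with its long arm roughly along y, either way round.
- shelf: The fixed pine shelf; its origin lies 25 mm below bay_floor. The second, stocked bay lies to +y behind a wooden latch bar.
- flat_knob: Bystander: low flat bakelite knob, 42 mm diameter, 14 mm high above the rack; origin at the centre of its underside on the rack top
- ball_knob: Bystander: round-headed bakelite knob, 30 mm diameter, 30 mm high above the rack; origin at the centre of its underside on the rack top
- horn: Bystander: copper horn section, a 75 mm high open cone 84 mm wide at its foot, standing in the stocked bay; origin at the centre of its underside
- reproducer: Bystander: nickel-plated reproducer, a 54 mm disc 38 mm high with its stem, in the stocked bay; origin at the centre of its underside
Things that resemble listed ones, but are neither listed nor needed, are in the scene too. What is shaped like the part that bears tall_knob_mid but purple or white is not meant.

How it is judged:
By the outcome, as a careful person would: the job done as asked, in the order asked, and still so for the second after the job is handed in, with the robot touching nothing.
It also fails if it takes over 45 s, if anything falls off the work surface, if the arm or the gripper's body presses on something with over 40 N, if the wrist force passes 120 N, or if a joint passes its speed limit or range.

### The arm

A 6-joint arm with a two-finger parallel gripper is mounted at the origin on the work surface. World frame = base frame: x ahead of the robot, y to its left, z up, the work surface at z = 0. Lengths are in mm, angles in rad, forces in N, time in s.
With the tool pointing down it reaches from about 400 to 925 mm from the base axis. Payload 12.5 kg.
Tool frame: the origin (TCP) lies between the finger pads; the fingertips stand 19 mm ahead of it and the grasp point (between the pads) is the TCP (env.tips_ahead is the distance from the TCP to the fingertips, in mm); z points along the fingers, y is the line along which they close (so a half turn about z gives the same grasp; the last joint's range is limited). The gripper opens to 95 mm and grips with 3 to 60 N. Pads are 20 mm wide; open, the fingers measure 119 mm over their backs; the gripper's body (75 mm by 180 mm) begins 59 mm behind the grasp point.
Start: joints at [-1.206, 0.491, 1.559, -0, 1.092, -0.106], TCP at [283.523, -557.009, 233.661] pointing down, gripper open.
Joint ranges: [-3.1, 3.1], [-0.84, 2.19], [0.05, 2.79], [-1.13, 4.28], [0.06, 2.93], [-2.69, 2.69]. Speed limits (rad/s): [2.22, 2.22, 2.79, 3.14, 3.14, 3.14].

### API

Orientations are given as [roll, pitch, yaw] about the fixed x, y, z axes, in that order (R = Rz(yaw) Ry(pitch) Rx(roll)).
In Python, from cell import env gives the robot as it stands.
- The arm moves only by the shell command python3 -m crank 'ROWS'. ROWS is JSON, a list of rows, each a list of 5 numbers: the shift along the tool's x, y, z in mm, then the turn about the tool's z in degrees, then the finger opening in mm, from 0 to 95.1. In form: [[dx, dy, dz, yaw, grip], ...]. A call has 1 to 10 rows; each row is the pose to reach, as a shift and turn from the pose commanded when the call began, along the tool's axes at that moment; what a row does not reach only later rows make up. A row lasts 1/12 s, in which the tool goes at most 41.7 mm and 7.16 degrees, less where a joint would pass 70% of its speed; a pose out of reach is approached as far as the arm can. A call with a gripper value outside its range is refused whole. The fingers move at their own pace and stop on an object; the grip force is fixed at half the most. Time passes only in rows, so rows that repeat a pose let the fingers close. It gives the time, the measured TCP pose, the force, the opening and the grip force at its end, in the units of the state.
- env.state(): the state, without advancing time (a new reading comes with each control period).
- env.read_camera(name): name is "side" or "top" or "wrist"; returns a dict with "img" (420x560x3 uint8, blue, green, red), "K" (3x3 intrinsics, pixels), "pose" (4x4, takes a point from camera to world coordinates). Camera axes: x right, y down, z forward; pixel columns grow to the right and rows downward; lengths in mm; the calibration is good to about 2 mm. A picture is of the moment at which its call begins. There is no depth.
- env.job_done(): hands the job in; it is judged then, once.
The state is a dict: "t": time; "joints": joint angles; "qvel": joint speeds; "tau": joint torques, N m; "eef_pos": TCP position; "tcp_rot": TCP orientation; "ft_force": force on the tool from outside, world axes, zero at the start; "moment": the same for the moment, N m; "opening": opening from 0.0 (shut) to 1.0 (fully open); "grip_force": force on a finger pad.
Only numpy, scipy, OpenCV 4.12 (cv2) and the standard library are available. Lean on these libraries where they do the work, as an engineer would, in place of code of your own. Each camera call takes 0.05 s, during which the arm holds its last target. There are 200 camera calls.

## Working session

There is one attempt and no reset: what is moved stays moved. The work goes in short steps, Python scripts to look and compute and a shell command to move; the robot and the scene stay as the last step left them, time stands still between calls to the robot, and variables do not carry over. Pictures are saved under pics/ and viewed, at most 10 in all, crops included, and the job is handed in when it is done.

```bash
mkdir -p pics; ls; python3 - <<'E'
from cell import env
import cv2,numpy as np
s=env.state();print(s)
for n in("top","side"):
    c=env.read_camera(n);cv2.imwrite(f"pics/{n}0.png",c["img"]);np.savez(f"pics/{n}0.npz",K=c["K"],pose=c["pose"]);print(n,c["K"].round(1).tolist(),c["pose"].round(3).tolist())
E
```

```text
pics
{'t': 0.0, 'joints': array([-1.20562465e+00,  4.91547836e-01,  1.55946884e+00,  1.33274604e-06,
        1.09168523e+00, -1.05604569e-01]), 'qvel': array([ 0.00119983,  0.0016932 ,  0.00172864,  0.0015822 , -0.0004626 ,
       -0.00045668]), 'tau': array([-8.89446746e-04, -6.12653446e+01, -2.58185256e+01,  6.92633120e-02,
        4.81964846e-02, -1.35174860e-04]), 'eef_pos': array([ 283.42216081, -556.78613772,  233.06234097]), 'tcp_rot': array([-3.14048971e+00, -1.18099447e-04,  4.70775562e-01]), 'ft_force': array([-0.47347287,  0.82950411,  0.80144928]), 'moment': array([-0.01934604, -0.07342782, -0.03198186]), 'grip_force': 0.0, 'opening': 1.0009722433590527}
top [[420.0, 0.0, 282.2], [0.0, 420.0, 209.2], [0.0, 0.0, 1.0]] [[0.001, -0.994, 0.112, 411.0], [-1.0, -0.002, -0.01, 83.999], [0.01, -0.112, -0.994, 1335.031], [0.0, 0.0, 0.0, 1.0]]
side [[498.5, 0.0, 287.6], [0.0, 498.5, 210.6], [0.0, 0.0, 1.0]] [[0.966, -0.133, 0.221, 266.729], [-0.258, -0.48, 0.839, -962.171], [-0.005, -0.867, -0.498, 696.272], [0.0, 0.0, 0.0, 1.0]]
```

View pics/top0.png

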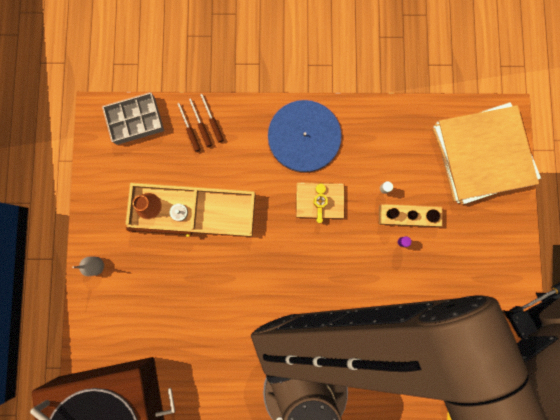

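View pics/side0.png

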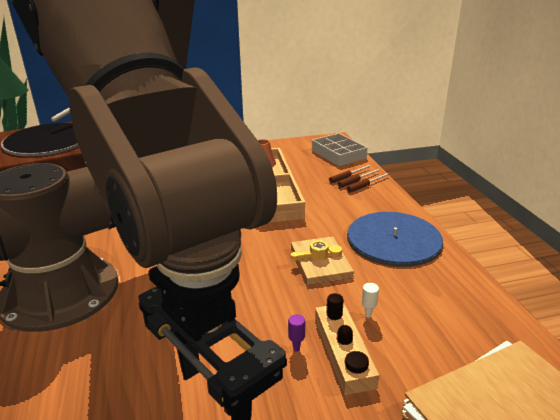

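The top view shows the rack around (412,215), the lever at (320,201) on its block, and the empty bay at (225,213). Candidates for the tall knob:
- Dark heads in the rack: top (393,213) / side (335,305), top (413,215) / side (345,334), top (433,215) / side (357,363).
- Lookalikes: white at side (370,296) and purple at side (297,328), which are excluded by colour.

The +y-most dark one, at side (335,305), is the tall cylinder. I'll confirm it in a crop.

```bash
cat > h.py <<'E'
import numpy as np,cv2
def ray(c,u,v):
    d=np.linalg.inv(c["K"])@[u,v,1.]; P=c["pose"]; return P[:3,3],P[:3,:3]@d
def onz(c,u,v,z):
    o,d=ray(c,u,v); return o+d*(z-o[2])/d[2]
def tri(a,pa,b,pb):
    o1,d1=ray(a,*pa);o2,d2=ray(b,*pb)
    s=np.linalg.lstsq(np.c_[d1,-d2],o2-o1,rcond=None)[0]
    p,q=o1+d1*s[0],o2+d2*s[1]; return (p+q)/2,np.linalg.norm(p-q)
def proj(c,p):
    P=c["pose"]; x=P[:3,:3].T@(np.asarray(p,float)-P[:3,3]); x=c["K"]@x; return x[:2]/x[2]
def blobs(m,amin=15):
    n,l,st,ce=cv2.connectedComponentsWithStats(m.astype(np.uint8))
    return [(ce[i].round(1).tolist(),st[i].tolist()) for i in range(1,n) if st[i,4]>=amin]
E
python3 - <<'E'
import cv2,numpy as np
from h import *
t=cv2.imread("pics/top0.png");s=cv2.imread("pics/side0.png")
T=np.load("pics/top0.npz");S=np.load("pics/side0.npz")
a=cv2.resize(t[165:255,115:455],None,fx=2.35,fy=2.35,interpolation=cv2.INTER_CUBIC)
b=cv2.resize(s[225:395,240:400],None,fx=2.2,fy=2.2,interpolation=cv2.INTER_CUBIC)
im=np.zeros((600,800,3),np.uint8);im[:a.shape[0],:a.shape[1]]=a[:,:800];im[215:215+b.shape[0],:b.shape[1]]=b
cv2.imwrite("pics/crop.png",im)
for n,i,(x0,x1,y0,y1) in(("top",t,(375,450,195,235)),("side",s,(310,385,285,395))):
    m=np.zeros(i.shape[:2],bool);m[y0:y1,x0:x1]=(i.max(2)<60)[y0:y1,x0:x1];print(n,blobs(m))
for n,i,(x0,x1,y0,y1) in(("top",t,(295,347,175,225)),("side",s,(285,360,230,285))):
    h=cv2.cvtColor(i,cv2.COLOR_BGR2HSV);m=np.zeros(i.shape[:2],bool)
    m[y0:y1,x0:x1]=((h[...,0]>22)&(h[...,0]<35)&(h[...,1]>190))[y0:y1,x0:x1];print(n,blobs(m))
E
```

```text
top [([392.3, 213.1], [387, 209, 12, 9, 83]), ([412.1, 214.7], [408, 211, 9, 8, 56]), ([432.7, 215.4], [427, 210, 12, 12, 112])]
side [([334.5, 306.5], [327, 294, 16, 26, 350]), ([344.5, 334.8], [337, 325, 15, 20, 234]), ([356.3, 362.1], [345, 352, 23, 21, 393])]
top [([319.9, 200.6], [314, 184, 13, 39, 191])]
side []
```

View pics/crop.png

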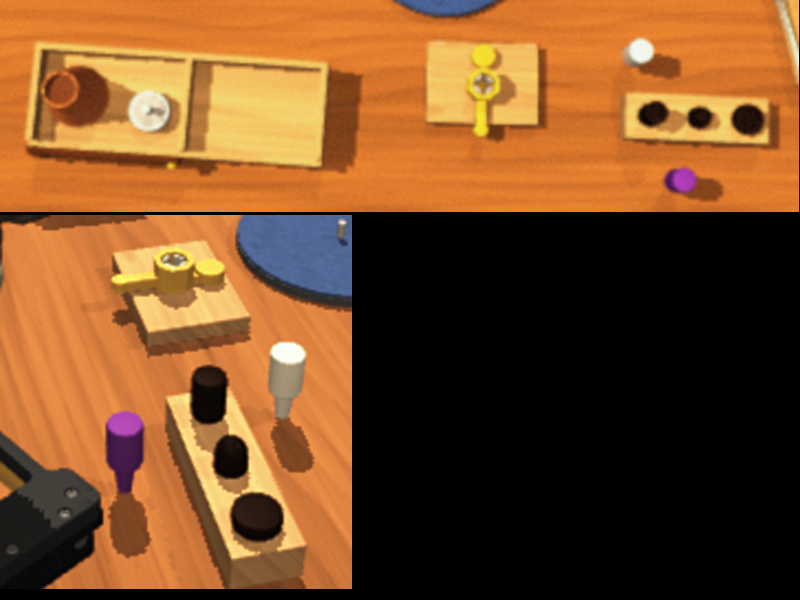

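The crop confirms it: the tall dark cylinder is at crop (209,395), full side image (335,307). It stands at the rack's far (+y) end; the ball is in the middle and the flat knob at the near end. The socket mouth is at crop (484,84) in the top part, and the empty bay spans crop (190–325, 62–162).

```bash
python3 - <<'E'
import cv2,numpy as np
from h import *
T=np.load("pics/top0.npz");S=np.load("pics/side0.npz")
f=lambda x,y:(115+(x+.5)/2.35-.5,165+(y+.5)/2.35-.5)
g=lambda x,y:(240+(x+.5)/2.2-.5,225+(y-215+.5)/2.2-.5)
k,e=tri(T,f(655,112),S,g(210,375));print("knob top tri",k.round(1),e.round(1))
print("knob top z78: top",onz(T,*f(655,112),78).round(1),"side",onz(S,*g(210,375),78).round(1))
m,e=tri(T,f(484,84),S,g(175,257));print("mouth",m.round(1),e.round(1),onz(T,*f(484,84),50).round(1),onz(S,*g(175,257),50).round(1))
w=onz(T,*f(484,56),35);a=onz(T,*f(481.5,130),35);print("weight",w.round(1),"arm end",a.round(1),"lever x yaw",np.degrees(np.arctan2(*(a-w)[1::-1])).round(1))
for n,p in(("rack +y near",(624,136)),("rack +y far",(626,95)),("rack -y near",(768,144)),("rack -y far",(769,99))):print(n,onz(T,*f(*p),34).round(1))
for n,p,z in(("bay fl +x+y",(196,64),52),("bay +x-y",(328,63),52),("-x -y",(322,164),39),("-x+y",(190,157),39)):print(n,onz(T,*f(*p),z).round(1))
for n,p,z in(("nest",(428,42),20),("nest",(538,44),20),("nest",(538,124),20),("nest",(428,124),20)):print(n,onz(T,*f(*p),z).round(1))
E
```

```text
knob top tri [ 543.5 -264.7   76.3] 0.6
knob top z78: top [ 543.  -264.2   78. ] side [ 543.1 -266.6   78. ]
mouth [582.9 -47.5  53. ] 1.3 [582.6 -47.6  50. ] [585.  -43.3  50. ]
weight [622.3 -49.5  35. ] arm end [523.2 -45.3  35. ] lever x yaw 177.5
rack +y near [ 515.6 -234.3   34. ]
rack +y far [ 570.3 -238.3   34. ]
rack -y near [ 505.2 -425.3   34. ]
rack -y far [ 565.3 -429.2   34. ]
bay fl +x+y [608.1 330.4  52. ]
bay +x-y [609.8 157.4  52. ]
-x -y [477.8 165.   39. ]
-x+y [486.8 338.   39. ]
nest [643.7  24.5  20. ]
nest [ 641.3 -124.3   20. ]
nest [ 532.7 -122.6   20. ]
nest [532.5  24.8  20. ]
```

```bash
cat >> h.py <<'E'
def go(s,x,y,z,yawdeg=None):
    "tool-axis shift and turn from state s to a world target (tool down)"
    from scipy.spatial.transform import Rotation as R
    r=R.from_euler("xyz",s["tcp_rot"]).as_matrix(); d=r.T@(np.array([x,y,z])-s["eef_pos"])
    w=0 if yawdeg is None else -((yawdeg-np.degrees(s["tcp_rot"][2])+180)%360-180)
    print("shift",d.round(1),"turn",round(w,1))
E
python3 -m crank '[[200,-80,20,-30,95],[364,-142,33,-60,95],[364,-142,33,-60,95],[364,-142,33,-60,95],[364,-142,33,-60,95],[364,-142,33,-60,95],[364,-142,33,-60,95],[364,-142,33,-60,95],[364,-142,33,-60,95],[364,-142,33,-60,95]]'
python3 -m crank '[[0,0,0,0,95],[0,0,0,0,95]]'
python3 - <<'E'
from cell import env
from h import *
s=env.state();print(s["eef_pos"],np.degrees(s["tcp_rot"]));go(s,543,-265,110,87)
c=env.read_camera("wrist");cv2.imwrite("pics/w1.png",c["img"]);np.savez("pics/w1.npz",K=c["K"],pose=c["pose"]);print(c["pose"].round(2).tolist(),proj(c,(543,-265,78)))
E
```

```text
t: 0.93
eef_pos: [545.8, -261.6, 199.9]
tcp_rot: [-3.141, -0.001, 1.524]
ft_force: [-0.1, -0.6, -0.8]
opening: 1.001
grip_force: 0.0
t: 1.1
eef_pos: [543.7, -264.6, 200.2]
tcp_rot: [-3.141, -0.0, 1.52]
ft_force: [-1.2, 0.1, 0.2]
opening: 1.001
grip_force: 0.0
[ 543.71249499 -264.63760858  200.19771152] [-1.79954233e+02 -1.01434284e-02  8.70801188e+01]
shift [-0.4 -0.6 90.2] turn 0.1
[[1.0, -0.05, -0.02, 548.16], [-0.05, -0.96, -0.27, -189.52], [-0.0, 0.27, -0.96, 351.0], [0.0, 0.0, 0.0, 1.0]] [277.33599633 205.53053126]
```

View pics/w1.png

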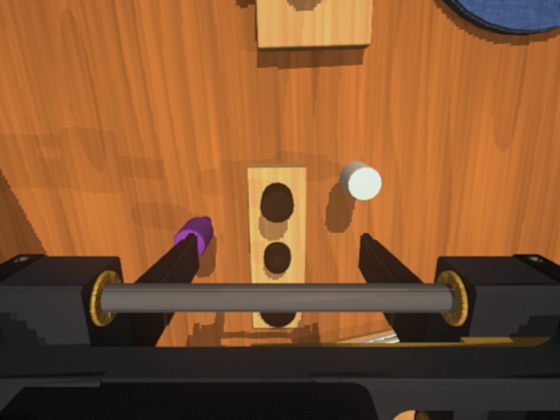

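The wrist view shows the tall knob at (277,202), with the purple lookalike at (193,236) and the white one at (361,182), each near a finger. I'll narrow the fingers before going down and check the centre and clearances.

```bash
python3 - <<'E'
from h import *
c=np.load("pics/w1.npz");i=cv2.imread("pics/w1.png")
m=np.zeros(i.shape[:2],bool);m[175:235,255:300]=(i.max(2)<62)[175:235,255:300];print(blobs(m))
for k in [(543,-265,78),(543,-249,78),(543,-281,78),(527,-265,78),(559,-265,78),(543,-281,34)]:print(k,proj(c,k).round(1))
print("white",onz(c,361,182,72).round(),"purple",onz(c,185,240,72).round())
print("lever",[onz(c,*p,20).round(1).tolist() for p in((258,47),(369,45))])
E
```

```text
[([273.8, 188.2], [263, 184, 26, 14, 38])]
(543, -265, 78) [277.3 205.5]
(543, -249, 78) [276.4 188.3]
(543, -281, 78) [278.2 222.2]
(527, -265, 78) [259.8 206.4]
(559, -265, 78) [294.9 204.7]
(543, -281, 34) [278.3 209. ]
white [ 620. -248.   72.] purple [ 453. -296.   72.]
lever [[531.5, -121.3, 20.0], [638.6, -125.1, 20.0]]
```

```bash
python3 -m crank '[[0,-0.5,40,0,60],[0,-0.5,70,0,60],[0,-0.5,90,0,60],[0,-0.5,105,0,60],[0,-0.5,120,0,60],[0,-0.5,130,0,60],[0,-0.5,138,0,60],[0,-0.5,138,0,60],[0,-0.5,138,0,60]]'
python3 -m crank '[[0,0,0,0,25],[0,0,0,0,25],[0,0,0,0,25],[0,0,0,0,25],[0,0,0,0,25]]'
```

```text
t: 1.9
eef_pos: [542.8, -265.9, 62.9]
tcp_rot: [3.142, 0.0, 1.517]
ft_force: [0.3, 0.4, 0.6]
opening: 0.628
grip_force: 0.0
t: 2.32
eef_pos: [543.1, -265.3, 63.0]
tcp_rot: [3.141, 0.0, 1.518]
ft_force: [-1.1, -0.2, 0.4]
opening: 0.336
grip_force: 0.3
```

```bash
python3 -m crank '[[0,0,0,0,20],[0,0,0,0,20],[0,0,0,0,20],[0,0,-15,0,20],[0,0,-40,0,20],[0,0,-75,0,20],[0,0,-110,0,20],[0,0,-110,0,20],[0,0,-110,0,20]]'
python3 - <<'E'
from cell import env
from h import *
s=env.state();print(s["eef_pos"],s["opening"]*95.1,s["grip_force"],s["ft_force"]);go(s,583,-77,172,87)
E
```

```text
t: 3.07
eef_pos: [543.5, -265.6, 174.2]
tcp_rot: [3.139, 0.002, 1.518]
ft_force: [-0.2, -0.1, -1.7]
opening: 0.33
grip_force: 30.0
[ 543.4830825  -265.59325155  174.15411935] 31.38989771670306 29.999821186065674 [-0.17418678 -0.10799417 -1.68695891]
shift [190.4  29.5   1.9] turn -0.0
```

```bash
python3 -m crank '[[30,5,0,0,20],[70,10,0,0,20],[110,17,0,0,20],[145,23,0,0,20],[170,26,0,0,20],[185,29,0,0,20],[190,29,0,0,20],[190,29,0,0,20],[190,29,0,0,20],[190,29,0,0,20]]'
python3 - <<'E'
from cell import env
from h import *
s=env.state();print(s["eef_pos"],np.degrees(s["tcp_rot"]),s["opening"]*95.1)
c=env.read_camera("wrist");cv2.imwrite("pics/w2.png",c["img"]);np.savez("pics/w2.npz",K=c["K"],pose=c["pose"]);print(proj(c,(583,-47,50)))
c=env.read_camera("side");cv2.imwrite("pics/s2.png",c["img"])
E
```

```text
t: 3.9
eef_pos: [581.7, -78.2, 172.1]
tcp_rot: [-3.141, 0.0, 1.517]
ft_force: [-0.1, 0.4, -1.1]
opening: 0.333
grip_force: 30.0
[581.69759081 -78.19203325 172.08442108] [-1.79955039e+02  4.29438437e-03  8.69146912e+01] 31.71336957959215
[277.65487754 170.96405316]
```

View pics/w2.png

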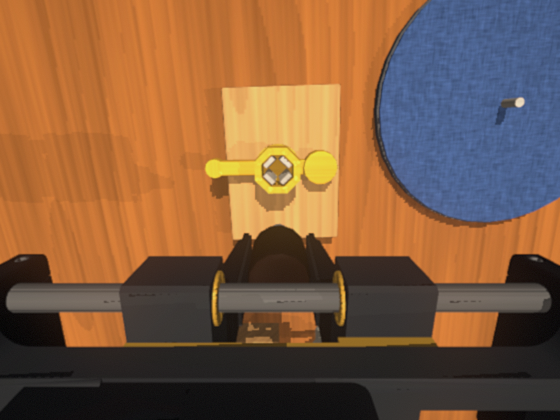

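The wrist view shows the socket mouth at about (277,170), the long arm to the left with its tip at (213,168), the weight at (320,167), and the held knob at (279,240).

```bash
python3 - <<'E'
from h import *
from cell import env
c=np.load("pics/w2.npz");i=cv2.imread("pics/w2.png");h=cv2.cvtColor(i,cv2.COLOR_BGR2HSV)
y=((h[...,0]>24)&(h[...,0]<34)&(h[...,1]>225));y[:140]=0;y[198:]=0;y[:,:200]=0;y[:,345:]=0
print(blobs(y))
# boss top face: bright pixels extent
col=np.where(y[:,277])[0];print("col277 rows",col)
row=np.where(y[150,:])[0];print("row150",row.min() if len(row) else 0,row.max() if len(row) else 0)
hole=np.zeros(y.shape,np.uint8);hole[150:192,258:298]=(~y)[150:192,258:298]
print("hole",blobs(hole,40))
s=env.state()["eef_pos"]
for p in [(0,0,15),(0,16,15),(16,0,15),(-16,0,15)]:print(p,proj(c,s+np.array(p)).round(1))
d=((i.max(2)<70));print("knob far top row at u279",[int(v) for v in np.where(d[215:260,279])[0][:3]+215])
for n,p in(("weight",(320,167)),("tip",(213,168))):print(n,onz(c,*p,35).round(1))
E
```

```text
[]
col277 rows []
row150 0 0
hole [([277.5, 170.5], [258, 150, 40, 42, 1680])]
(0, 0, 15) [277.7 280.7]
(0, 16, 15) [275.9 250.2]
(16, 0, 15) [310.8 279.1]
(-16, 0, 15) [244.7 282.3]
knob far top row at u279 [226, 227, 228]
weight [622.2 -47.8  35. ]
tip [523.1 -43.4  35. ]
```

```bash
python3 - <<'E'
from h import *
from cell import env
c=np.load("pics/w2.npz");i=cv2.imread("pics/w2.png");h=cv2.cvtColor(i,cv2.COLOR_BGR2HSV)
print(h[152,277],h[167,320],h[110,300],h[168,240])
y=(i[...,0]<70)&(i[...,1]>140)&(h[...,0]>=24)
w=np.zeros(y.shape,np.uint8);w[140:200,200:345]=y[140:200,200:345]
print(blobs(w))
hole=np.zeros(y.shape,np.uint8);hole[150:192,258:298]=1-w[150:192,258:298];print("hole",blobs(hole,40))
s=env.state()["eef_pos"]
for dz in(-29,15):print(dz,[proj(c,s+np.array((0,16*np.cos(a),dz))).round(1).tolist() for a in(0,)])
d=i.max(2)<75
for v in(232,240):
  r=np.where(d[v,258:301])[0]+258;print(v,r.min(),r.max())
E
```

```text
[ 26 184 237] [ 25 188 236] [ 18 140 236] [ 24 187 236]
[([244.5, 164.1], [206, 148, 93, 31, 981]), ([320.2, 166.7], [305, 151, 32, 32, 787]), ([294.7, 175.9], [286, 160, 17, 32, 157]), ([270.9, 187.2], [256, 179, 30, 14, 143])]
hole [([277.7, 170.9], [258, 151, 40, 41, 985]), ([294.2, 152.7], [289, 150, 9, 9, 45]), ([260.8, 188.3], [258, 183, 9, 9, 46]), ([294.1, 188.1], [288, 182, 10, 10, 52])]
-29 [[276.5, 220.7]]
15 [[275.9, 250.2]]
232 262 294
240 258 300
```

```bash
python3 -m crank '[[10,0,10,0,20],[20,0,25,0,20],[30,0,40,0,20],[33,-0.5,50,0,20],[33,-0.5,52,0,20],[33,-0.5,52,0,20],[33,-0.5,52,0,20]]'
python3 - <<'E'
from cell import env
from h import *
s=env.state();print(s["eef_pos"],np.degrees(s["tcp_rot"]),s["opening"]*95.1)
ims=[]
for n in("side","wrist"):
  c=env.read_camera(n);cv2.imwrite(f"pics/{n}3.png",c["img"]);np.savez(f"pics/{n}3.npz",K=c["K"],pose=c["pose"])
  u,v=proj(c,s["eef_pos"]-[0,0,45]).astype(int);print(n,u,v)
  if n=="side": x0,y0,w=u-40,v-50,80; k=5
  else: x0,y0,w=u-100,v-110,200;k=2
  x0=max(x0,0);y0=max(y0,0);p=c["img"][y0:y0+(100 if n=="side" else 200),x0:x0+w];print(x0,y0,k)
  ims.append(cv2.resize(p,None,fx=k,fy=k,interpolation=cv2.INTER_CUBIC))
o=np.zeros((500,800,3),np.uint8);o[:ims[0].shape[0],:400]=ims[0];o[:ims[1].shape[0],400:400+ims[1].shape[1]]=ims[1];cv2.imwrite("pics/c3.png",o)
E
```

```text
t: 4.58
eef_pos: [583.5, -44.5, 120.9]
tcp_rot: [3.141, 0.0, 1.518]
ft_force: [-0.5, 0.5, -0.7]
opening: 0.331
grip_force: 30.0
[583.47588552 -44.50844862 120.89917888] [1.79976422e+02 1.10250621e-02 8.69603299e+01] 31.436322561481884
side 319 234
279 184 5
wrist 277 235
177 125 2
```

View pics/c3.png

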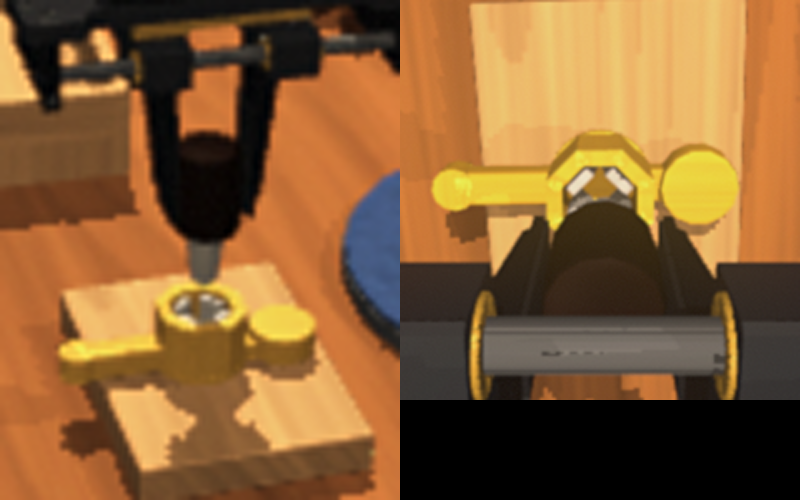

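```bash
python3 - <<'E'
from h import *
e=np.array([583.5,-44.5,120.9])
c=np.load("pics/side3.npz");f=lambda x,y:np.array((279+(x+.5)/5-.5,184+(y+.5)/5-.5))
print("top obs",f(209,148),"pred",proj(c,e+[0,0,15]))
print("shoulder front edge obs",f(207,240),"pred",proj(c,e+[0,-16,-29]))
for L in(26,30,34):print("tip front obs",f(205,283),"pred",L,proj(c,e+[0,-6.4,-29-L]))
print("mouth obs",f(200,309),"at eef xy pred",proj(c,[e[0],e[1],50]),"z50",onz(c,*f(200,309),50))
print("boss front top edge",f(200,332),proj(c,[583.5,-44.5-20,50]),"boss back",f(200,284),proj(c,[583.5,-44.5+20,50]))
print("d px/mm x,y",proj(c,[584.5,-44.5,50])-proj(c,[583.5,-44.5,50]),proj(c,[583.5,-43.5,50])-proj(c,[583.5,-44.5,50]))
i=cv2.imread("pics/side3.png");d=i.max(2)
print("boss left/right at rows",[(r,i[r,305:335,1].tolist()) for r in(248,)])
w=np.load("pics/wrist3.npz");g=lambda x,y:np.array((177+(x-400+.5)/2-.5,125+(y+.5)/2-.5))
print("wrist mouth u: boss centre",g(601,170),"pred",proj(w,[583.5,-44.5,50]),"knob centre u",g(604,260),"pred",proj(w,e+[0,0,15]),proj(w,e+[0,16,-29]), "boss far edge",g(600,131),proj(w,[583.5,-24.5,50]))
E
```

```text
top obs [320.4 213.2] pred [319.81994622 212.27519415]
shoulder front edge obs [320.  231.6] pred [321.50885937 232.53573048]
tip front obs [319.6 240.2] pred 26 [319.87452015 239.92690831]
tip front obs [319.6 240.2] pred 30 [319.82804504 241.37993295]
tip front obs [319.6 240.2] pred 34 [319.78173052 242.82793652]
mouth obs [318.6 245.4] at eef xy pred [318.83360411 244.19335059] z50 [581.41465852 -49.14831196  50.        ]
boss front top edge [318.6 250. ] [321.53880972 248.86363144] boss back [318.6 240.4] [316.20543359 239.65606355]
d px/mm x,y [ 0.40866946 -0.06345542] [-0.13321038 -0.22997509]
boss left/right at rows [(248, [182, 189, 192, 188, 161, 84, 85, 154, 187, 209, 221, 220, 198, 133, 108, 107, 111, 137, 211, 225, 212, 145, 86, 107, 206, 219, 216, 214, 213, 212])]
wrist mouth u: boss centre [277.25 209.75] pred [277.66106691 222.98673553] knob centre u [278.75 254.75] pred [277.36294895 279.89855481] [276.12339607 220.20940348] boss far edge [276.75 190.25] [276.18967314 197.16691247]
```

The side view shows the shank tip at about (320,240) and the mouth at (318.6,245.4). The views agree on a mouth near (582.6, -47.2), so I shift by (-0.9, -2.7) mm and lower the shank partway in.

```bash
python3 -m crank '[[-2.7,-0.8,0,0,20],[-2.7,-0.8,0,0,20],[-2.7,-0.8,0,0,20],[-2.7,-0.8,5,0,20],[-2.7,-0.8,10,0,20],[-2.7,-0.8,14,0,20],[-2.7,-0.8,18,0,20],[-2.7,-0.8,21,0,20],[-2.7,-0.8,21,0,20],[-2.7,-0.8,21,0,20]]'
python3 -m crank '[[0,0,1,0,20],[0,0,2,0,20],[0,0,3,0,20],[0,0,4,0,20],[0,0,5,0,20],[0,0,5,0,20]]'
```

```text
t: 5.52
eef_pos: [582.3, -46.8, 99.4]
tcp_rot: [-3.141, 0.0, 1.518]
ft_force: [0.3, 0.1, -0.4]
opening: 0.332
grip_force: 30.0
t: 6.02
eef_pos: [582.2, -46.8, 94.5]
tcp_rot: [-3.141, 0.0, 1.518]
ft_force: [-0.1, -0.4, -0.2]
opening: 0.336
grip_force: 30.0
```

```bash
python3 -m crank '[[0,0,1,0,20],[0,0,2,0,20],[0,0,2,0,20],[0,0,2,0,20]]' | egrep 'eef|force'

```

```text
eef_pos: [582.3, -46.7, 92.5]
ft_force: [0.5, 0.8, -0.6]
grip_force: 30.0
```

```bash
python3 -m crank '[[0,0,1,0,20],[0,0,1,0,20],[0,0,1,0,20]]' | egrep 'eef|force'

```

```text
eef_pos: [582.3, -46.7, 91.6]
ft_force: [0.1, 2.5, -1.3]
grip_force: 30.0
```

```bash
python3 -m crank '[[0,0,1,0,20],[0,0,1,0,20],[0,0,1,0,20]]' | egrep 'eef|force'

```

```text
eef_pos: [582.3, -46.7, 90.6]
ft_force: [0.5, 2.5, 0.1]
grip_force: 30.0
```

```bash
python3 -m crank '[[0,0,1,0,20],[0,0,1,0,20],[0,0,1,0,20]]' | egrep 'eef|force'

```

```text
eef_pos: [582.3, -46.7, 89.6]
ft_force: [-0.2, 3.5, 0.7]
grip_force: 30.0
```

```bash
python3 -m crank '[[0.8,0,0,0,20],[0.8,0,0.7,0,20],[0.8,0,0.7,0,20],[0.8,0,0.7,0,20]]' | egrep 'eef|force'

```

```text
eef_pos: [582.3, -46.1, 88.8]
ft_force: [-0.8, 1.1, -0.7]
grip_force: 30.0
```

```bash
python3 -m crank '[[0,0,0.7,0,20],[0,0,0.7,0,20],[0,0,0.7,0,20]]' | egrep 'eef|force'

```

```text
eef_pos: [582.3, -46.0, 88.2]
ft_force: [0.0, 0.6, -0.8]
grip_force: 30.0
```

```bash
python3 -m crank '[[0,0,1,0,20],[0,0,1,0,20],[0,0,1,0,20]]' | egrep 'eef|force'

```

```text
eef_pos: [582.3, -45.9, 87.1]
ft_force: [0.0, 1.5, -0.3]
grip_force: 30.0
```

```bash
python3 -m crank '[[0,0,1,0,20],[0,0,1,0,20],[0,0,1,0,20]]' | egrep 'eef|force'

```

```text
eef_pos: [582.4, -45.9, 86.2]
ft_force: [0.7, 1.2, -0.6]
grip_force: 30.0
```

```bash
python3 -m crank '[[0,0,0.7,0,20],[0,0,0.7,0,20],[0,0,0.7,0,20]]' | egrep 'eef|force'

```

```text
eef_pos: [582.4, -45.9, 85.5]
ft_force: [-0.8, 3.2, -0.1]
grip_force: 30.0
```

```bash
python3 -m crank '[[0.5,0,0.6,0,20],[0.5,0,0.6,0,20],[0.5,0,0.6,0,20]]' | egrep 'eef|force'

```

```text
eef_pos: [582.4, -45.6, 84.9]
ft_force: [-0.9, 1.7, 0.6]
grip_force: 30.0
```

```bash
python3 -m crank '[[0,0,0.6,0,20],[0,0,0.6,0,20],[0,0,0.6,0,20]]' | egrep 'eef|force'

```

```text
eef_pos: [582.4, -45.6, 84.3]
ft_force: [-1.4, 0.7, 2.2]
grip_force: 30.0
```

```bash
python3 -m crank '[[0,0,0.6,0,20],[0,0,0.6,0,20],[0,0,0.6,0,20]]' | egrep 'eef|force'

```

```text
eef_pos: [582.4, -45.5, 83.8]
ft_force: [-1.0, 1.1, 3.1]
grip_force: 30.0
```

```bash
python3 -m crank '[[0,0,0.4,0,20],[0,0,0.4,0,20],[0,0,0.4,0,20]]' | egrep 'eef|force'

```

```text
eef_pos: [582.4, -45.5, 83.5]
ft_force: [-1.8, 1.3, 5.2]
grip_force: 30.0
```

```bash
python3 -m crank '[[0,0,0.6,0,20],[0,0,0.6,0,20],[0,0,0.6,0,20]]' | egrep 'eef|force'

```

```text
eef_pos: [582.4, -45.5, 82.9]
ft_force: [-1.3, 3.0, 6.0]
grip_force: 30.0
```

```bash
python3 -m crank '[[0,0,0.3,0,20],[0,0,0.3,0,20],[0,0,0.3,0,20]]' | egrep 'eef|force'

```

```text
eef_pos: [582.4, -45.5, 82.7]
ft_force: [-2.2, 0.9, 6.6]
grip_force: 30.0
```

```bash
python3 -m crank '[[0,0,0.4,0,20],[0,0,0.4,0,20],[0,0,0.4,0,20]]' | egrep 'eef|force'

```

```text
eef_pos: [582.4, -45.5, 82.4]
ft_force: [-2.7, 1.3, 8.8]
grip_force: 30.0
```

```bash
python3 -m crank '[[0,0,0.4,0,20],[0,0,0.4,0,20],[0,0,0.4,0,20]]' | egrep 'eef|force'

```

```text
eef_pos: [582.4, -45.5, 82.1]
ft_force: [-1.9, 1.2, 9.2]
grip_force: 30.0
```

```bash
python3 -m crank '[[0,0,0.4,0,20],[0,0,0.4,0,20],[0,0,0.4,0,20]]' | egrep 'eef|force'

```

```text
eef_pos: [582.5, -45.5, 81.8]
ft_force: [-3.3, 2.5, 9.3]
grip_force: 30.0
```

```bash
python3 -m crank '[[0,0,0.4,0,20],[0,0,0.4,0,20],[0,0,0.4,0,20]]' | egrep 'eef|force'

```

```text
eef_pos: [582.5, -45.6, 81.5]
ft_force: [-4.1, 1.2, 10.7]
grip_force: 30.0
```

```bash
python3 -m crank '[[0,-0.5,0.5,0,20],[0,-0.5,0.5,0,20],[0,-0.5,0.5,0,20]]' | egrep 'eef|force'

```

```text
eef_pos: [582.4, -45.6, 81.2]
ft_force: [-2.5, 2.7, 12.2]
grip_force: 30.0
```

```bash
python3 -m crank '[[0,0,0.4,0,20],[0,0,0.4,0,20],[0,0,0.4,0,20]]' | egrep 'eef|force'

```

```text
eef_pos: [582.3, -45.6, 80.9]
ft_force: [-3.0, 2.0, 12.9]
grip_force: 30.0
```

```bash
python3 -m crank '[[0,0,0.4,0,20],[0,0,0.4,0,20],[0,0,0.4,0,20],[0,0,0.4,0,20]]' | egrep 'eef|force'
python3 - <<'E'
from cell import env
for k in range(4):
    env.read_camera("side"); print(env.state()["ft_force"].round(2))
E
```

```text
eef_pos: [582.4, -45.6, 80.5]
ft_force: [-2.7, 1.2, 14.0]
grip_force: 30.0
[-1.8   1.56 13.3 ]
[-3.34  2.47 13.14]
[-3.12  2.83 12.99]
[-1.72  1.33 13.66]
```

```bash
python3 -m crank '[[0,0,0.35,0,20],[0,0,0.35,0,20],[0,0,0.35,0,20],[0,0,0.35,0,20]]' | egrep 'eef|force'
python3 - <<'E'
from cell import env
for k in range(3):
    env.read_camera("top"); print(env.state()["ft_force"].round(2))
E
```

```text
eef_pos: [582.4, -45.6, 80.2]
ft_force: [-2.5, 1.8, 14.9]
grip_force: 30.0
[-2.06  1.79 14.1 ]
[-2.73  2.06 14.18]
[-3.4   1.86 14.06]
```

```bash
python3 -m crank '[[0,0,-1,0,20],[0,0,-2,0,20],[0,0,-3,0,20],[0,0,-5,0,20],[0,0,-8,0,20],[0,0,-12,0,20],[0,0,-16,0,20],[0,0,-16,0,20],[0,0,-16,0,20]]'
python3 - <<'E'
from cell import env
from h import *
s=env.state();print(s["ft_force"])
c=env.read_camera("side");u,v=proj(c,s["eef_pos"]-[0,0,45]).astype(int)
cv2.imwrite("pics/s4.png",cv2.resize(c["img"][v-50:v+50,u-50:u+50],None,fx=5,fy=5,interpolation=cv2.INTER_CUBIC))
E
```

```text
t: 13.2
eef_pos: [582.0, -45.5, 95.5]
tcp_rot: [3.141, 0.0, 1.518]
ft_force: [-0.4, 0.8, -5.9]
opening: 0.333
grip_force: 30.0
[-0.35689421  0.81058768 -5.89394274]
```

View pics/s4.png

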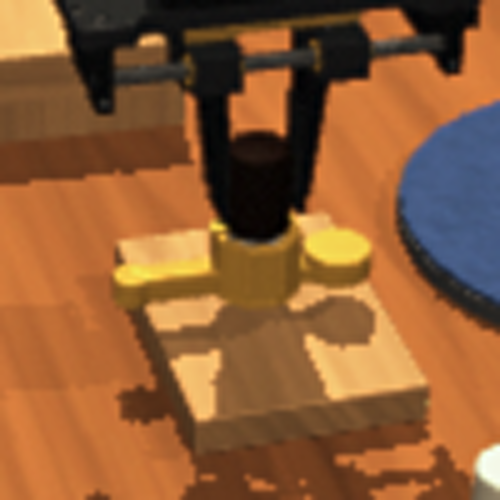

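The lever has lifted level with the knob (boss at crop (257,265)), fingers clear of the brass, and the wrist reads about the weight of the lever. Next, move over the bay.

```bash
python3 -m crank '[[0,0,-10,0,20],[0,0,-25,0,20],[5,-1,-40,-3,20],[18,-4,-52,-8,20],[38,-8,-60,-14,20],[60,-12,-60,-20,20],[84,-16,-60,-26,20],[108,-20,-60,-32,20],[132,-24,-60,-38,20],[156,-28,-60,-44,20]]'
python3 - <<'E'
from cell import env
from h import *
go(env.state(),545,250,155,176.3)
E
```

```text
t: 14.08
eef_pos: [561.9, 112.9, 155.8]
tcp_rot: [3.141, 0.0, 2.291]
ft_force: [0.5, -0.4, -5.7]
opening: 0.329
grip_force: 30.0
shift [114.2  77.8   0.8] turn -45.0
```

```bash
python3 -m crank '[[18,12,0,-6,20],[36,24,0,-12,20],[53,36,0,-19,20],[69,47,0,-26,20],[84,57,0,-33,20],[96,65,0,-39,20],[103,71,0,-44,20],[106,72,0,-45,20],[106,72,0,-45,20],[106,72,0,-45,20]]'
python3 - <<'E'
from cell import env
from h import *
s=env.state();print(s["ft_force"],np.degrees(s["tcp_rot"]));go(s,545,250,155,176.3)
c=env.read_camera("wrist");cv2.imwrite("pics/w5.png",c["img"]);np.savez("pics/w5.npz",K=c["K"],pose=c["pose"])
c=env.read_camera("side");cv2.imwrite("pics/s5.png",c["img"]);np.savez("pics/s5.npz",K=c["K"],pose=c["pose"])
E
```

```text
t: 14.92
eef_pos: [546.9, 238.7, 155.4]
tcp_rot: [-3.141, 0.0, 3.069]
ft_force: [-0.3, -0.7, -4.9]
opening: 0.331
grip_force: 30.0
[-0.32635962 -0.66643488 -4.8684761 ] [-1.79985061e+02  5.12863991e-04  1.75828493e+02]
shift [ 2.7 11.1  0.4] turn -0.5
```

View pics/w5.png

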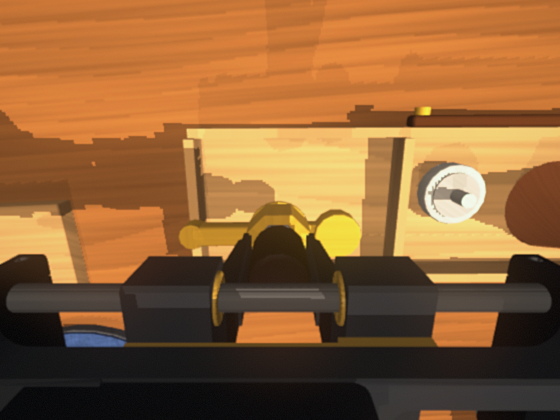

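The wrist view shows the empty bay: left wall floor edge at about (204,200), divider floor edge at about (388,200), lip along row 128. The lever hangs level across it, long arm tip at (190,237) and weight at (337,232).

```bash
python3 - <<'E'
from h import *
c=np.load("pics/w5.npz")
i=cv2.imread("pics/w5.png")
for v in(160,200):print(v,"L",i[v,178:212,1].tolist(),"R",i[v,360:415,1].tolist())
print("col300 rows115-150",i[115:150,300,1].tolist())
for n,p,z in(("L floor",(204,200),25),("L floor",(203,160),25),("R floor",(388,200),25),("R floor",(390,150),25),("R top",(404,200),52),("L top",(190,200),52),("lip outer top L",(187,128),39),("lip outer R",(400,126),39),("arm tip",(190,237),110),("weight",(337,232),110)):print(n,onz(c,*p,z).round(1))
E
```

```text
160 L [84, 85, 84, 84, 83, 86, 103, 129, 134, 133, 132, 133, 134, 133, 134, 129, 107, 75, 66, 67, 70, 68, 88, 126, 155, 186, 192, 195, 202, 205, 204, 205, 205, 204] R [207, 207, 207, 206, 189, 139, 125, 126, 128, 129, 129, 129, 129, 129, 129, 128, 128, 128, 128, 128, 128, 128, 129, 127, 125, 123, 123, 123, 123, 123, 116, 95, 75, 71, 72, 67, 65, 66, 66, 67, 67, 70, 107, 171, 211, 215, 214, 213, 214, 213, 213, 213, 208, 194, 186]
200 L [79, 81, 81, 79, 80, 79, 80, 78, 80, 91, 117, 131, 132, 131, 131, 133, 132, 133, 129, 108, 73, 61, 63, 61, 62, 64, 74, 98, 122, 132, 134, 134, 134, 133] R [196, 179, 136, 120, 124, 124, 125, 127, 126, 126, 126, 126, 126, 127, 126, 127, 126, 126, 127, 126, 126, 126, 126, 126, 126, 127, 126, 114, 86, 77, 76, 72, 70, 73, 72, 75, 73, 75, 108, 172, 211, 217, 214, 213, 214, 214, 215, 214, 192, 141, 123, 126, 127, 127, 127]
col300 rows115-150 [123, 124, 127, 132, 134, 137, 135, 135, 125, 93, 80, 78, 100, 149, 186, 191, 190, 188, 188, 187, 188, 189, 186, 179, 176, 175, 181, 188, 191, 191, 191, 199, 213, 218, 220]
L floor [539.7 170.   25. ]
L floor [502.8 174.1  25. ]
R floor [552.2 340.9  25. ]
R floor [506.1 341.8  25. ]
R top [545.6 345.1  52. ]
L top [532.4 165.4  52. ]
lip outer top L [473.9 168.   39. ]
lip outer R [485.2 344.8  39. ]
arm tip [544.2 179.6 110. ]
weight [547.8 278.2 110. ]
```

Bay centre comes out at (546, 255), with the floor edges 171 mm apart (should be 170). I'll place the socket at (546, 257) and go down.

```bash
python3 -m crank '[[1,9,0,0,20],[2,18,0,0,20],[2,18,6,0,20],[2,18,16,0,20],[2,18,28,0,20],[2,18,40,0,20],[2,18,50,0,20],[2,18,58,0,20],[2,18,63,0,20],[2,18,66,0,20]]'
python3 -m crank '[[0,0,0.5,0,20],[0,0,1,0,20],[0,0,1.5,0,20],[0,0,2,0,20],[0,0,2,0,20]]' |egrep 'eef|force'
```

```text
t: 15.85
eef_pos: [546.2, 257.0, 88.2]
tcp_rot: [-3.141, -0.001, 3.071]
ft_force: [-0.1, 0.0, -4.7]
opening: 0.327
grip_force: 30.0
eef_pos: [546.4, 257.2, 87.5]
ft_force: [-0.5, 0.0, -5.5]
grip_force: 30.0
```

```bash
python3 -m crank '[[0,0,0.5,0,20],[0,0,1,0,20],[0,0,1.5,0,20],[0,0,1.5,0,20]]' |egrep 'eef|force'
```

```text
eef_pos: [546.3, 257.1, 85.6]
ft_force: [-0.3, 1.0, -5.4]
grip_force: 30.0
```

```bash
python3 -m crank '[[0,0,0.5,0,20],[0,0,0.8,0,20],[0,0,0.8,0,20],[0,0,0.8,0,20]]' |egrep 'eef|force'
```

```text
eef_pos: [546.4, 257.2, 85.4]
ft_force: [-2.1, -0.9, 5.0]
grip_force: 30.0
```

```bash
python3 -m crank '[[0,0,-0.4,0,20],[0,0,-0.4,0,20],[0,0,-0.4,0,33],[0,0,-0.4,0,36],[0,0,-0.4,0,40],[0,0,-0.4,0,50],[0,0,-0.4,0,60],[0,0,-0.4,0,60],[0,0,-0.4,0,60]]'
python3 -m crank '[[0,0,-5,0,60],[0,0,-15,0,60],[0,0,-35,0,60],[0,0,-65,0,60],[0,0,-100,0,60],[-40,0,-130,0,60],[-80,0,-140,0,60],[-110,0,-140,0,60],[-110,0,-140,0,60]]'
python3 - <<'E'
from cell import env
from h import *
s=env.state();o=[]
for n,p,w,h,k in(("wrist",(546,257,60),200,150,2),("side",(546,257,50),100,100,4)):
  c=env.read_camera(n);u,v=proj(c,p).astype(int);print(n,u,v)
  x0,y0=min(max(u-w,0),560-2*w) if 2*w<560 else 0,max(v-h,0);q=c["img"][y0:y0+2*h,x0:x0+2*w]
  o.append(cv2.resize(q,(400,int(400*q.shape[0]/q.shape[1]))))
H=max(a.shape[0] for a in o);im=np.zeros((H,800,3),np.uint8)
for j,a in enumerate(o):im[:a.shape[0],400*j:400*j+400]=a
cv2.imwrite("pics/f.png",im)
E
```

```text
t: 17.68
eef_pos: [546.3, 257.1, 85.2]
tcp_rot: [-3.142, 0.0, 3.071]
ft_force: [0.2, 0.0, -0.1]
opening: 0.615
grip_force: 0.0
t: 18.43
eef_pos: [661.1, 248.3, 227.2]
tcp_rot: [3.14, 0.005, 3.069]
ft_force: [2.0, 0.7, -1.4]
opening: 0.629
grip_force: 0.0
wrist 278 73
side 272 188
```

View pics/f.png

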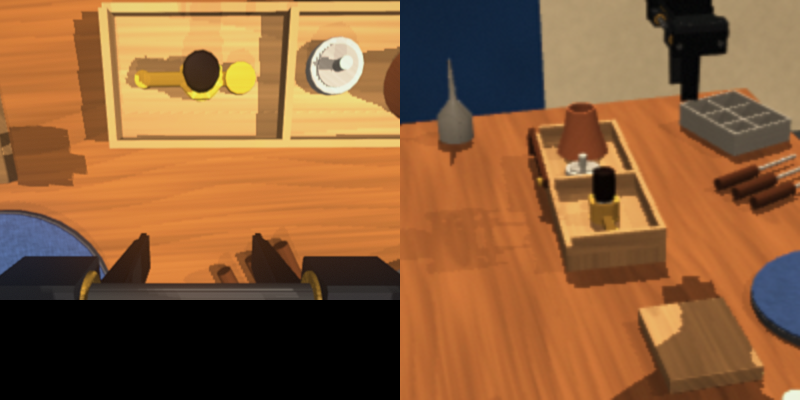

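The lever lies flat in the bay with the knob upright on it at crop (201,70). The horn and reproducer are in place, and the gripper is clear.

```bash
python3 -c "
from cell import env
print(env.job_done())"
```

```text
the job is handed in; nothing more can be done
None
```

Job handed in with no verdict returned: I pressed the tall knob into the lever at about 15 N, lifted the lever by the knob alone, set it flat in the empty bay and let go, with the horn and reproducer seen in place and the other knobs not rechecked.

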